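# Nip a glued frame bar in the bench screw press

### The arm

A 6-joint arm with a two-finger parallel gripper is mounted at the origin on the work surface. World frame = base frame: x ahead of the robot, y to its left, z up, the work surface at z = 0. Lengths are in m, angles in rad, forces in N, time in s.
With the tool pointing down it reaches from about 0.425 to 0.95 m from the base axis. Payload 14.7 kg.
Tool frame: the origin (TCP) lies midway between the tips of the shut fingers; the grasp point (between the pads) lies 19 mm behind it; z points along the fingers, y is the line along which they close (so a half turn about z gives the same grasp; the last joint's range is limited). The gripper opens to 85 mm and grips with 20 to 120 N. Pads are 22 mm wide; open, the fingers measure 114 mm over their backs; the gripper's body (76 mm by 85 mm) begins 54 mm behind the grasp point. The pads swing forward as they close: fully open they stand 13 mm farther back than shut.
Start: joints at [1.16, 0.48, 1.596, -0, 1.065, -0.047], TCP at [0.231, 0.607, 0.231] pointing down, gripper open.
Joint ranges: [-2.75, 2.75], [-0.82, 2.05], [0.23, 2.67], [-1.56, 4.7], [0.09, 2.69], [-2.92, 2.92]. Speed limits (rad/s): [1.89, 1.89, 2.39, 3.01, 3.01, 3.01].

### API

Orientations are given as a unit quaternion [w, x, y, z].
In Python, from workcell import env gives the robot as it stands.
- The arm moves only by the tool step_arm, never from a script. Its arguments are lists of equal length, an entry for each row: "dr": the turn, a rotation vector about the tool's x, y, z as a fraction of full scale, a list of three; "xyz": the shift along the tool's x, y, z as a fraction of full scale, a list of three; "claw": the opening, from -1 (shut) to 1 (fully open). In form: {"dr": [[ax, ay, az], ...], "xyz": [[x, y, z], ...], "claw": [claw, ...]}. A call has 1 to 10 rows; each row shifts and turns the commanded pose from where the row before left it, along the tool's axes as they then stand; what a row does not reach is not made up. Full scale, the value 1, is 0.06 m for a shift and 10 degrees for a turn. A row lasts 1/8 s, in which the tool goes at most 62.5 mm and 10.7 degrees, less where a joint would pass 70% of its speed; a pose out of reach is approached as far as the arm can. A call with a number of a shift or a turn outside -1 to 1 is refused whole. A call with a gripper value outside its range is refused whole. The fingers move at their own pace and stop on an object; the grip force is fixed at half the most. Time passes only in rows, so rows that do not move let the fingers close. It gives the time, the measured TCP pose, the force, the opening and the grip force at its end, in the units of the state.
- env.state(): the state, without advancing time (a new reading comes with each control period).
- env.grab_frame(name): name is "side" or "top"; returns a dict with "pixels" (400x640x3 uint8, red, green, blue), "fx", "fy", "cx", "cy" (pixels), "dist_coeffs" ([k1, k2, p1, p2, k3] as OpenCV has them; the pictures are not rectified), "world_from_camera" (4x4, takes a point from camera to world coordinates). Camera axes: x right, y up, looking along -z (the intrinsics and any distortion apply to the point x, -y, -z); pixel columns grow to the right and rows downward; lengths in m; the calibration is good to about 2 mm. A picture is of the moment at which its call begins. There is no depth.
- env.sign_off(): hands the job in; it is judged then, once.
The state is a dict: "t": time; "joints": joint angles; "dq": joint speeds; "tau": joint torques, N m; "tcp_pos": TCP position; "ee_rot": TCP orientation; "contact_force": force on the tool from outside, world axes, zero at the start; "wrist_torque": the same for the moment, N m; "finger_gap": finger opening in m; "grip_force": force on a finger pad.
Only numpy, scipy, OpenCV 4.12 (cv2) and the standard library are available. Lean on these libraries where they do the work, as an engineer would, in place of code of your own. Each camera call takes 0.05 s, during which the arm holds its last target. There are 200 camera calls.

### The job

Press the glued two-tone frame bar in the teal screw press, leaving everything else on the bench where it is. Lay it flat on the press's plywood bed and slide it gently under the foot until its end is fully home against the steel back stop. Then wind the handwheel clockwise until you feel the foot bite on the bar, carry on to the next red rim line after that, no further, leave that line standing at the yellow pointer on the far side of the wheel, and let go.

Things in the scene. Friction and masses are not known exactly. Their poses are not given: they have to be found in the camera images.
- bar: The glued bar: wooden, 170 x 50 x 24 mm, lower half light wood, upper half dark wood, about 0.17 kg, lying flat and loose on the table on one side of the press. Origin: centre of its underside; x runs along its length, z up. Either end may go in first.
- spare_bar: A spare bar of the same size, plain plywood colour all through, on the other side of the press. Leave it alone. Origin and axes as for the bar.
- press: Teal C-shaped bench screw press, fixed, open to its -x side (towards the robot), column at +x. Origin: on the table under the screw's vertical axis; z up. Base 130 mm wide, 30 mm high, x = -170 to +140 mm. On it a fixed plywood bed, 74 mm wide, x = -165 to +37 mm, top 40 to 42 mm above the table (it varies). Boss overhead: 32 mm radius, underside at 128 mm. Dark steel foot below it, 70 x 60 mm.
- back_stop: Steel plate, 80 mm wide and 50 mm high, on the press base before the column. Origin: middle of the bottom edge of its front face (45 mm behind the screw axis, 30 mm above the table); x points to the column, away from the bar, y along the plate. Home: the bar's end rests flat against this face, the bar centred along the press's x axis, its near end 125 mm in front of the screw axis.
- wheel_centre (a point): On the handwheel's vertical axis, level with its top, 214 mm above the table. Flat disc, radius 66 mm, 18 mm thick; stays at this height and where it is left. Clockwise from above lowers the sprung foot. Before it meets a bar on the bed the wheel runs free for at least 0.8 rad, with about 0.36 N m (6.5 N at the handle); the bite adds 0.16 N m (3 N at the handle) at once, then 0.10 N m per radian.
- handle (a point): Black upright revolving handle on top of the wheel, 21 mm in diameter, 48 mm tall (216 to 264 mm above the table), 54 mm from the wheel's axis; it spins freely on its pin. This point is on its axis, 246 mm above the table.
- pointer (a point): Tip of the yellow pointer, fixed to the press on the column side, 67.5 mm from the wheel's axis along the press's +x, just outside the rim, 203 mm above the table. The bracket behind it is 203 mm tall, lower than the wheel's top.
- line_a (a point): One of four red lines, each 5 mm wide, every 90 degrees round the wheel's white rim (down its side and over its top edge; short black ticks between them every 15 degrees). The point is on the rim, 66 mm from the axis, and turns with the wheel.
- line_b (a point): The red line 90 degrees anticlockwise (seen from above) of line_a: it comes to the pointer a quarter turn later. Same kind of point.
- line_c (a point): The red line half a turn from line_a. Same kind of point.
- line_d (a point): The red line half a turn from line_b. Same kind of point.
- yarn_pink: Pink yarn cone standing on the table, 92 mm across, 125 mm tall. Bystander.
- yarn_teal: Teal yarn cone standing on the table, 92 mm across, 125 mm tall. Bystander.
- glue: White glue bottle, 54 mm across, 150 mm tall. Bystander.
- mallet: Hammer lying on the table, 260 mm long. Bystander.
- tape: Roll of paper tape lying flat, 96 mm across, 25 mm tall. Bystander.
- brush: Glue brush lying on the table. Bystander.
There are look-alikes about, which are no part of the job. What is shaped like the bar but purple is not meant.

How it is judged:
By the outcome, as a careful person would: the job done as asked, in the order asked, and still so for the second after the job is handed in, with the robot touching nothing.
It also fails if it takes over 72 s, if anything falls off the work surface, if the arm or the gripper's body presses on something with over 40 N, if the wrist force passes 120 N, or if a joint passes its speed limit or range.

## Working session

There is one attempt and no reset: what is moved stays moved. The work goes in short steps, Python scripts to look and compute and a tool call to move; the robot and the scene stay as the last step left them, time stands still between calls to the robot, and variables do not carry over. Pictures are saved under pics/ and viewed, at most 10 in all, crops included, and the job is handed in when it is done.

Besides the shell and the picture viewer there is one more tool, called after "Request:" as name(argument=value, ...) on one line, values as JSON. step_arm: Moves the arm, as the interface text tells. Shift numbers are shares of 0.06 m and turn numbers shares of 10 degrees, none past 1 either way. Its arguments: {"type":"object","properties":{"dr":{"type":"array","items":{"type":"array","items":{"type":"number"}}},"xyz":{"type":"array","items":{"type":"array","items":{"type":"number"}}},"claw":{"type":"array","items":{"type":"number"}}},"required":["dr","xyz","claw"]}

```bash
ls; mkdir -p pics
cat > h.py <<'E'
import numpy as np, cv2
from workcell import env
def grab(n,save=None):
    f=env.grab_frame(n)
    if save: cv2.imwrite('pics/'+save,f['pixels'][:,:,::-1])
    return f
def KD(f): return np.array([[f['fx'],0,f['cx']],[0,f['fy'],f['cy']],[0,0,1.]]),np.array(f['dist_coeffs'],float)
def ray(f,p):
    K,D=KD(f); q=cv2.undistortPoints(np.array(p,float).reshape(-1,1,2),K,D).reshape(-1,2)
    T=np.array(f['world_from_camera']); d=np.c_[q[:,0],-q[:,1],-np.ones(len(q))]@T[:3,:3].T
    return T[:3,3],d/np.linalg.norm(d,axis=1)[:,None]
def onz(f,p,z):
    o,d=ray(f,p); return o+d*((z-o[2])/d[:,2])[:,None]
def proj(f,P):
    K,D=KD(f); T=np.array(f['world_from_camera']); c=(np.atleast_2d(P)-T[:3,3])@T[:3,:3]
    return cv2.projectPoints(c*[1,-1,-1],np.zeros(3),np.zeros(3),K,D)[0].reshape(-1,2)
def tri(f1,p1,f2,p2):
    o1,d1=ray(f1,p1);o2,d2=ray(f2,p2);d1=d1[0];d2=d2[0]
    s=np.linalg.lstsq(np.c_[d1,-d2],o2-o1,rcond=None)[0]
    a=o1+s[0]*d1;b=o2+s[1]*d2; return (a+b)/2,np.linalg.norm(a-b)
E
python3 - <<'E'
from h import *
for n in('top','side'):
    f=grab(n,n+'0.png'); print(n,f['fx'],f['cx'],f['cy'],f['dist_coeffs'],np.round(f['world_from_camera'],3).tolist())
print(env.state())
E
```

```text
pics
top 413.4744815853147 321.2291856499868 201.00854266546875 [-0.09056931  0.          0.          0.          0.        ] [[-0.017, 0.996, -0.083, 0.375], [-1.0, -0.018, -0.013, 0.015], [-0.014, 0.083, 0.996, 1.402], [0.0, 0.0, 0.0, 1.0]]
side 474.9998417231035 310.86986711088605 198.0440597683524 [-0.05727696  0.          0.          0.          0.        ] [[0.992, 0.099, -0.077, 0.296], [-0.126, 0.758, -0.64, -1.189], [-0.005, 0.645, 0.764, 1.611], [0.0, 0.0, 0.0, 1.0]]
{'t': 0.1, 'joints': array([ 1.16040446e+00,  4.80751222e-01,  1.59683493e+00, -1.20956817e-05,
        1.06506370e+00, -4.65955198e-02]), 'dq': array([-0.00120628, -0.00110332, -0.00110809,  0.00145569, -0.00125087,
        0.00051478]), 'tau': array([ 9.38854573e-04, -9.52240276e+01, -4.31046402e+01, -9.70639735e-05,
        5.09512538e-03, -3.30488831e-05]), 'tcp_pos': array([0.23111976, 0.60712709, 0.2307392 ]), 'ee_rot': array([-1.14581240e-04,  1.80893845e-01,  9.83502485e-01, -5.16056792e-04]), 'contact_force': array([ 0.40941784, -0.51398253,  0.51372232]), 'wrist_torque': array([0.00686013, 0.00500429, 0.01206524]), 'grip_force': 0.0, 'finger_gap': 0.08561840809259791}
```

View pics/top0.png

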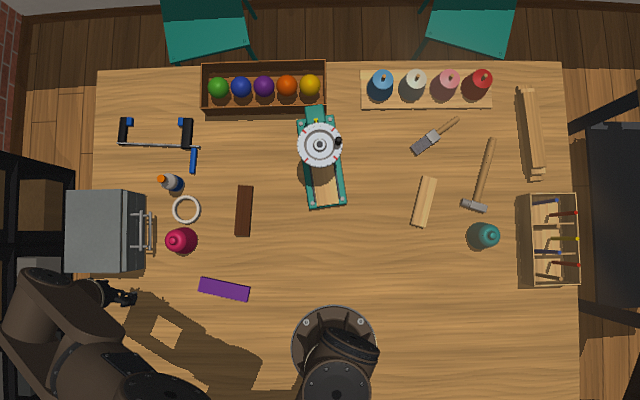

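View pics/side0.png

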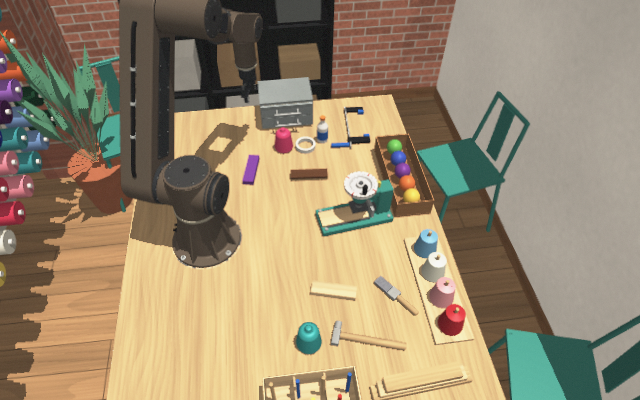

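The top view shows the two-tone bar at about (244,211), the press at (322,160) and the handle at about (338,141). The spare bar is on the right at (424,201). In the side view the bar is at (309,174) and the wheel at (361,185).

```bash
cat > m1.py <<'E'
from h import *
def big(m,roi):
    x0,y0,x1,y1=roi; k=np.zeros_like(m); k[y0:y1,x0:x1]=m[y0:y1,x0:x1]
    c=max(cv2.findContours(k,cv2.RETR_EXTERNAL,cv2.CHAIN_APPROX_NONE)[0],key=cv2.contourArea); return c
ft,fs=grab('top'),grab('side')
for n,f,roi in(('top',ft,(225,175,265,245)),('side',fs,(280,160,335,188))):
    h=cv2.cvtColor(f['pixels'],cv2.COLOR_RGB2HSV)
    m=((h[...,2]<125)&(h[...,1]>70)&((h[...,0]<20))).astype(np.uint8)
    c=big(m,roi); r=cv2.minAreaRect(c); b=cv2.boxPoints(r)
    P=onz(f,b,0.024); print(n,r,cv2.contourArea(c)); print(np.round(P,4).tolist(),'ctr',onz(f,[r[0]],.024)[0].round(4))
    if n=='top': pt=r[0]
    else: ps=r[0]
print('tri',tri(ft,[pt],fs,[ps]))
for n,f,roi in(('top',ft,(285,95,360,215)),('side',fs,(310,175,400,240))):
    h=cv2.cvtColor(f['pixels'],cv2.COLOR_RGB2HSV); x0,y0,x1,y1=roi
    s=f['pixels'][y0:y1,x0:x1][:,:,::-1]; cv2.imwrite('pics/c_%s.png'%n,cv2.resize(s,None,fx=5,fy=5,interpolation=cv2.INTER_CUBIC) if n=='top' else cv2.resize(s,None,fx=6,fy=6,interpolation=cv2.INTER_CUBIC))
    m=((h[...,0]>78)&(h[...,0]<98)&(h[...,1]>110)).astype(np.uint8); c=big(m,roi); r=cv2.minAreaRect(c); print(n,'teal',r,onz(f,cv2.boxPoints(r),.03).round(4).tolist())
i=np.vstack([cv2.copyMakeBorder(cv2.imread('pics/c_top.png'),0,0,0,165,0)]); j=cv2.imread('pics/c_side.png')
print(i.shape,j.shape)
E
python3 m1.py
```

```text
top ((243.37350463867188, 210.6441192626953), (16.336355209350586, 51.693443298339844), 4.39870548248291) 769.5
[[0.3777, 0.3294, 0.024], [0.5512, 0.3159, 0.024], [0.5458, 0.2604, 0.024], [0.3728, 0.2744, 0.024]] ctr [0.4615 0.2949 0.024 ]
side ((308.0325012207031, 174.40956115722656), (9.957937240600586, 36.29828643798828), 87.95458984375) 312.0
[[0.38, 0.3207, 0.024], [0.5468, 0.307, 0.024], [0.5393, 0.2453, 0.024], [0.3756, 0.2588, 0.024]] ctr [0.4603 0.2827 0.024 ]
tri (array([0.4623067 , 0.29835269, 0.0070693 ]), np.float64(0.000499265848021858))
top teal ((313.67645263671875, 117.29409790039062), (25.814727783203125, 37.8543701171875), 77.47119140625) [[0.8064, 0.1261, 0.03], [0.8326, -0.0006, 0.03], [0.7439, -0.0179, 0.03], [0.718, 0.1078, 0.03]]
side teal ((362.4540100097656, 216.78924560546875), (37.336463928222656, 84.10052490234375), 55.885528564453125) [[0.4624, -0.0126, 0.03], [0.8103, 0.2103, 0.03], [0.8584, 0.0229, 0.03], [0.524, -0.1746, 0.03]]
(600, 540, 3) (390, 540, 3)
```

View pics/c_top.png

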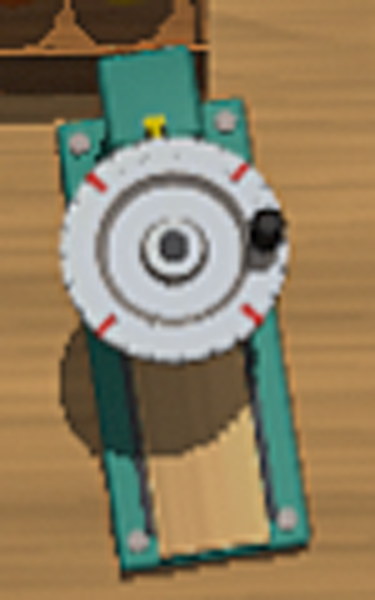

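View pics/c_side.png

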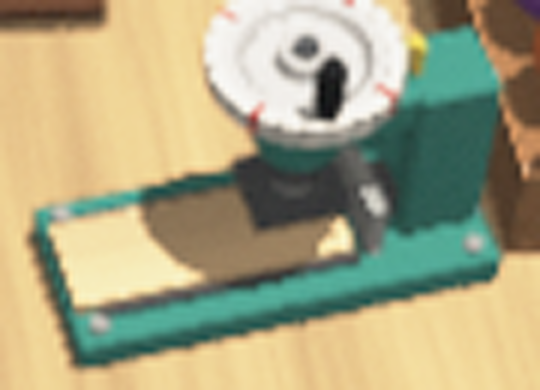

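The crops show the wheel hub at crop pixel (173,245) and the handle at (267,230). The red lines are at (97,183), (240,172), (107,325) and (254,316), the pointer tip at (155,130), and the near base corners at (123,575) and (307,547). The stop, foot and bed look as described.

```bash
cat > m2.py <<'E'
from h import *
ft,fs=grab('top'),grab('side')
C=lambda p:(np.array(p,float)-2)/5+[285,95]
S=lambda p:(np.array(p,float)-2.5)/6+[310,175]
c=onz(ft,C([(123,570),(307,543),(243,102),(58,126)]),.03); print('base corners',c.round(4).tolist())
print('w',np.linalg.norm(c[0]-c[1]),'l',np.linalg.norm(c[0]-c[3]),np.linalg.norm(c[1]-c[2]))
d=(c[2]-c[1]+c[3]-c[0]); yaw=np.arctan2(d[1],d[0]); print('yaw deg',np.degrees(yaw))
u=np.array([np.cos(yaw),np.sin(yaw)]); 
print('origin from near edge',(c[0]+c[1])[:2]/2+.17*u,'far',(c[2]+c[3])[:2]/2-.14*u)
# wheel ellipse
for n,f,roi in(('top',ft,(285,115,350,175)),('side',fs,(338,170,384,205))):
    h=cv2.cvtColor(f['pixels'],cv2.COLOR_RGB2HSV);x0,y0,x1,y1=roi
    m=np.zeros(h.shape[:2],np.uint8); m[y0:y1,x0:x1]=((h[...,1]<60)&(h[...,2]>120))[y0:y1,x0:x1]
    m=cv2.morphologyEx(m,cv2.MORPH_CLOSE,np.ones((5,5)))
    k=max(cv2.findContours(m,cv2.RETR_EXTERNAL,cv2.CHAIN_APPROX_NONE)[0],key=cv2.contourArea)
    P=onz(f,cv2.convexHull(k).reshape(-1,2),.214)[:,:2]
    (cx,cy),r=cv2.minEnclosingCircle(P.astype(np.float32)); print(n,'wheel',cx,cy,r)
print('hub tri',tri(ft,C([(173,245)]),fs,S([(305,47)])))
print('handle top tri',tri(ft,C([(270,220)]),fs,S([(333,64)])), onz(ft,C([(270,220)]),.264),onz(fs,S([(333,64)]),.264))
print('pointer',onz(ft,C([(155,130)]),.203))
L=onz(ft,C([(97,183),(240,172),(254,316),(107,325)]),.214); print(L.round(4).tolist())
E
python3 m2.py
```

```text
base corners [[0.4642, 0.0733, 0.03], [0.4801, -0.0494, 0.03], [0.7816, -0.0127, 0.03], [0.7675, 0.1134, 0.03]]
w 0.1237443909996764 l 0.3059337416823922 0.3037793099902053
yaw deg 7.2414002064095255
origin from near edge [0.64077752 0.03335673] far [0.63567104 0.03270788]
top wheel 0.649651050567627 0.02836766093969345 0.07682158052921295
side wheel 0.6507591605186462 0.025571517646312714 0.07898826152086258
hub tri (array([0.6406754 , 0.03363436, 0.21735808]), np.float64(0.001057683013758945))
handle top tri (array([ 0.64428502, -0.0217487 ,  0.26155243]), np.float64(0.00048447701815380537)) [[ 0.64395485 -0.02167626  0.264     ]] [[ 0.64340348 -0.02390812  0.264     ]]
pointer [[0.71426879 0.04342072 0.203     ]]
[[0.68, 0.0777, 0.214], [0.6849, -0.0063, 0.214], [0.599, -0.0128, 0.214], [0.5953, 0.0729, 0.214]]
```

```bash
cat >> h.py <<'E'
from scipy.spatial.transform import Rotation as Ro
O=np.array([.6395,.0333]); YAW=np.radians(7.3)
def Rt(): q=env.state()['ee_rot']; return Ro.from_quat([q[1],q[2],q[3],q[0]]).as_matrix()
def press(x,y,z): return np.r_[O+[x*np.cos(YAW)-y*np.sin(YAW),x*np.sin(YAW)+y*np.cos(YAW)],z]
def to(target,R=None,p=None):
    R=Rt() if R is None else R; p=env.state()['tcp_pos'] if p is None else p
    return (R.T@(np.array(target)-p)/.06).round(3)
def yawR(deg): # tool down with tool y at world angle deg
    a=np.radians(deg); y=np.array([np.cos(a),np.sin(a),0]); z=np.array([0,0,-1.]); return np.c_[np.cross(y,z),y,z]
E
python3 - <<'E'
from h import *
R=yawR(85.5); print(Rt().round(3)); print(R.round(3)); print(to([.4117,.2989,.10],R))
E
```

```text
[[-0.935  0.356 -0.   ]
 [ 0.356  0.935 -0.   ]
 [ 0.    -0.    -1.   ]]
[[-0.997  0.078  0.   ]
 [ 0.078  0.997  0.   ]
 [ 0.     0.    -1.   ]]
[-3.402 -4.889  2.185]
```

Request:
step_arm(dr=[[0, 0, -1], [0, 0, -0.63], [0, 0, 0]], xyz=[[0, 0, 0], [0, 0, 0], [0, 0, 0]], claw=[1, 1, 1])

```text
t: 0.68
tcp_pos: [0.2312, 0.6075, 0.2312]
ee_rot: [-0.0, 0.04, 0.999, -0.0]
contact_force: [0.2, -0.3, -0.1]
finger_gap: 0.0855
grip_force: 0.0
```

Request:
step_arm(dr=[[0, 0, 0], [0, 0, 0], [0, 0, 0], [0, 0, 0], [0, 0, 0], [0, 0, 0], [0, 0, 0], [0, 0, 0], [0, 0, 0], [0, 0, 0]], xyz=[[-0.42, -0.61, 0.2], [-0.42, -0.61, 0.2], [-0.42, -0.61, 0.2], [-0.42, -0.61, 0.2], [-0.42, -0.61, 0.2], [-0.42, -0.61, 0.2], [-0.42, -0.61, 0.2], [-0.42, -0.61, 0.2], [0, 0, 0], [0, 0, 0]], claw=[1, 1, 1, 1, 1, 1, 1, 1, 1, 1])

```text
t: 1.92
tcp_pos: [0.4092, 0.2999, 0.1355]
ee_rot: [0.0, 0.041, 0.999, 0.0]
contact_force: [0.1, 0.5, -0.4]
finger_gap: 0.0855
grip_force: 0.0
```

Run:
```python
from h import *
print(env.state()['tcp_pos'],Rt().round(3).tolist(),to([.4117,.2989,.030]))
f=grab('side'); s=f['pixels'][110:210,240:370][:,:,::-1]; cv2.imwrite('pics/p1.png',cv2.resize(s,None,fx=6,fy=6,interpolation=cv2.INTER_CUBIC))
```

```text
[0.40917812 0.29988111 0.13549438] [[-0.997, 0.082, 0.0], [0.082, 0.997, 0.0], [-0.0, 0.0, -1.0]] [-0.043 -0.013  1.758]
```

View pics/p1.png

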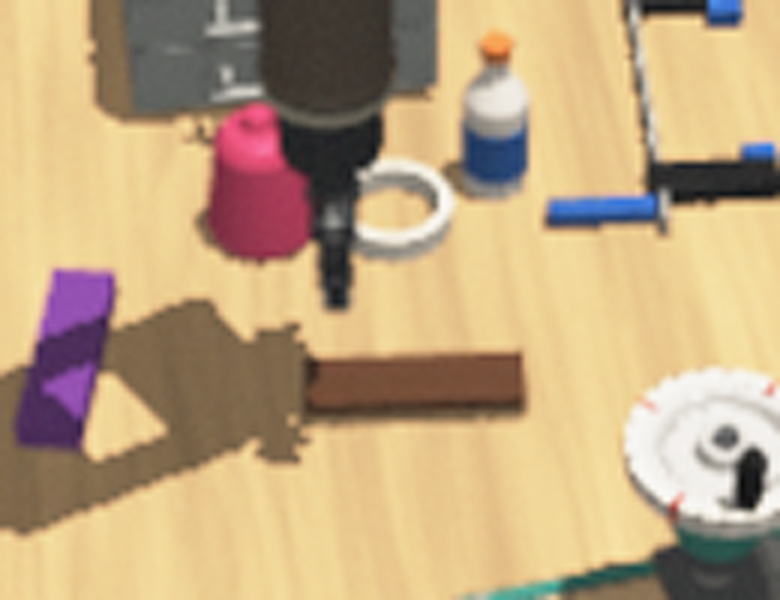

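The crop shows the open gripper over the near half of the brown bar, with the fingers at (335,300) and the bar spanning (305–525,355–410). It is aligned, so I descend and grip.

Request:
step_arm(dr=[[0, 0, 0], [0, 0, 0], [0, 0, 0], [0, 0, 0], [0, 0, 0], [0, 0, 0], [0, 0, 0], [0, 0, 0], [0, 0, 0], [0, 0, 0]], xyz=[[-0.04, 0, 0.8], [0, 0, 0.8], [0, 0, 0.4], [0, 0, 0.24], [0, 0, 0], [0, 0, 0], [0, 0, 0], [0, 0, 0], [0, 0, 0], [0, 0, 0]], claw=[1, 1, 1, 1, 1, -1, -1, -1, -1, -1])

```text
t: 3.22
tcp_pos: [0.412, 0.2998, 0.0021]
ee_rot: [0.001, 0.04, 0.999, 0.001]
contact_force: [-1.7, 0.5, 11.7]
finger_gap: 0.049
grip_force: 60.9
```

Request:
step_arm(dr=[[0, 0, 0], [0, 0, -0.6], [0, 0, -0.59], [0, 0, 0]], xyz=[[0, 0, -0.5], [0, 0, -0.5], [0, 0, -0.4], [0, 0, 0]], claw=[-1, -1, -1, -1])

```text
t: 3.72
tcp_pos: [0.4125, 0.3001, 0.0868]
ee_rot: [0.002, -0.064, 0.998, 0.001]
contact_force: [0.3, 0.7, -3.1]
finger_gap: 0.049
grip_force: 63.4
```

Run:
```python
from h import *
s=env.state();R=Rt(); print(s['tcp_pos'],s['finger_gap'],s['contact_force'],np.degrees(np.arctan2(R[1,1],R[0,1])),R[2],to(press(-.190,0,.085)))
```

```text
[0.41252279 0.30009043 0.08684611] 0.048986290410603206 [ 0.26665548  0.69792639 -3.05616404] 97.3529292571725 [-0.00348508  0.00166331 -0.99999254] [-0.016 -4.891  0.023]
```

Request:
step_arm(dr=[[0, 0, 0], [0, 0, 0], [0, 0, 0], [0, 0, 0], [0, 0, 0], [0, 0, 0], [0, 0, 0], [0, 0, 0], [0, 0, 0]], xyz=[[0, -0.4, 0], [0, -0.75, 0], [0, -0.75, 0], [0, -0.75, 0], [0, -0.75, 0], [0, -0.75, 0], [0, -0.5, 0], [0, -0.24, 0], [0, 0, 0]], claw=[-1, -1, -1, -1, -1, -1, -1, -1, -1])

```text
t: 4.85
tcp_pos: [0.4488, 0.0081, 0.0846]
ee_rot: [-0.0, -0.063, 0.998, 0.0]
contact_force: [-0.0, -0.5, -1.9]
finger_gap: 0.0491
grip_force: 63.3
```

Run:
```python
from h import *
s=env.state();R=Rt(); print(s['tcp_pos'],np.degrees(np.arctan2(R[1,1],R[0,1])),to(press(-.190,0,.048)))
f=grab('top','t2.png'); f2=grab('side','s2.png')
a=f['pixels'][95:255,265:385][:,:,::-1]; b=f2['pixels'][130:260,270:420][:,:,::-1]
a=cv2.resize(a,(360,480),interpolation=cv2.INTER_CUBIC); b=cv2.resize(b,None,fx=2.9,fy=2.9,interpolation=cv2.INTER_CUBIC)
c=np.zeros((480,360+b.shape[1],3),np.uint8); c[:,:360]=a; c[:b.shape[0],360:]=b; cv2.imwrite('pics/p2.png',c); print(c.shape)
```

```text
[0.44884114 0.00806313 0.0845708 ] 97.21438472747545 [-0.039  0.013  0.609]
(480, 795, 3)
```

View pics/p2.png

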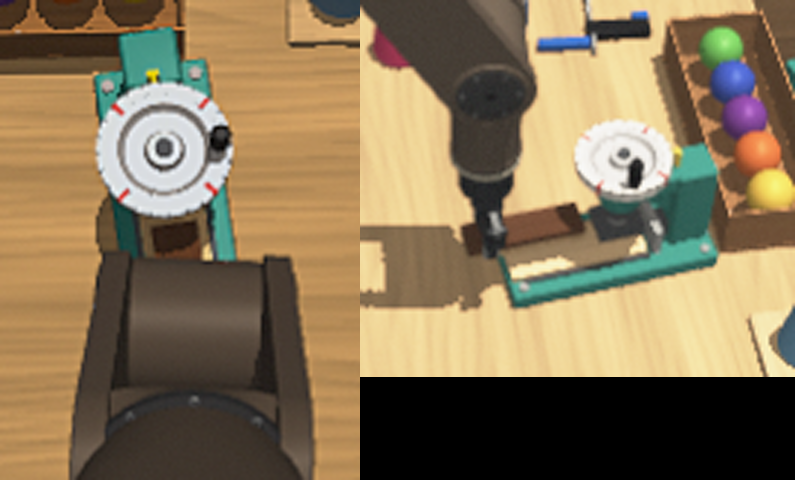

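The view shows the bar held level over the bed, with its far end at side-crop (580,210), just short of the foot and on the press axis. I lower it now.

Request:
step_arm(dr=[[0, 0, 0], [0, 0, 0], [0, 0, 0], [0, 0, 0], [0, 0, 0]], xyz=[[0, 0, 0.3], [0, 0, 0.2], [0, 0, 0.08], [0, 0, 0.03], [0, 0, 0]], claw=[-1, -1, -1, -1, -1])

```text
t: 5.58
tcp_pos: [0.4491, 0.0085, 0.0484]
ee_rot: [0.0, -0.064, 0.998, -0.0]
contact_force: [-0.2, -0.6, -1.5]
finger_gap: 0.0485
grip_force: 63.4
```

Request:
step_arm(dr=[[0, 0, 0], [0, 0, 0], [0, 0, 0], [0, 0, 0]], xyz=[[0, 0, 0.03], [0, 0, 0.03], [0, 0, 0], [0, 0, 0]], claw=[-1, -1, -1, -1])

```text
t: 6.08
tcp_pos: [0.449, 0.0084, 0.0447]
ee_rot: [0.0, -0.064, 0.998, -0.0]
contact_force: [1.4, 0.5, -2.1]
finger_gap: 0.049
grip_force: 63.4
```

Request:
step_arm(dr=[[0, 0, 0], [0, 0, 0], [0, 0, 0]], xyz=[[0, 0, 0.025], [0, 0, 0], [0, 0, 0]], claw=[-1, -1, -1])

```text
t: 6.45
tcp_pos: [0.449, 0.0084, 0.0434]
ee_rot: [0.0, -0.064, 0.998, -0.0]
contact_force: [-2.4, -0.4, 7.4]
finger_gap: 0.0488
grip_force: 64.6
```

Request:
step_arm(dr=[[0, 0, 0], [0, 0, 0], [0, 0, 0], [0, 0, 0], [0, 0, 0], [0, 0, 0], [0, 0, 0], [0, 0, 0], [0, 0, 0]], xyz=[[-0.05, 0, -0.006], [-0.1, 0, 0], [-0.1, 0, 0], [-0.1, 0, 0], [-0.1, 0, 0], [-0.1, 0, 0], [-0.05, 0, 0], [0, 0, 0], [0, 0, 0]], claw=[-1, -1, -1, -1, -1, -1, -1, -1, -1])

```text
t: 7.58
tcp_pos: [0.4848, 0.013, 0.0436]
ee_rot: [0.0, -0.064, 0.998, -0.0]
contact_force: [1.3, -0.0, -0.9]
finger_gap: 0.0485
grip_force: 63.5
```

Run:
```python
from h import *
s=env.state(); print(s['tcp_pos'],s['contact_force'],to(press(-.120,0,s['tcp_pos'][2])))
```

```text
[0.48481725 0.01304234 0.04355371] [ 1.32920511 -0.03413691 -0.86750848] [-0.6    0.007  0.   ]
```

Request:
step_arm(dr=[[0, 0, 0], [0, 0, 0], [0, 0, 0], [0, 0, 0], [0, 0, 0], [0, 0, 0], [0, 0, 0], [0, 0, 0]], xyz=[[-0.05, 0, 0], [-0.1, 0, 0], [-0.15, 0, 0], [-0.15, 0, 0], [-0.1, 0, 0], [-0.05, 0, 0], [0, 0, 0], [0, 0, 0]], claw=[-1, -1, -1, -1, -1, -1, -1, -1])

```text
t: 8.57
tcp_pos: [0.5205, 0.0177, 0.0436]
ee_rot: [0.0, -0.064, 0.998, -0.0]
contact_force: [1.2, 0.4, -1.1]
finger_gap: 0.0491
grip_force: 63.5
```

Request:
step_arm(dr=[[0, 0, 0], [0, 0, 0], [0, 0, 0], [0, 0, 0], [0, 0, 0], [0, 0, 0], [0, 0, 0], [0, 0, 0], [0, 0, 0], [0, 0, 0]], xyz=[[0, 0, 0], [0, 0, 0], [0, 0, 0], [0.1, 0, -0.4], [0.3, 0, -0.4], [0.4, 0, 0], [0.15, 0, 0], [0, 0, 0], [0, 0, 0], [0, 0, 0]], claw=[0, 1, 1, 1, 1, 1, -1, -1, -1, -1])

```text
t: 9.82
tcp_pos: [0.4645, 0.0104, 0.0914]
ee_rot: [0.0, -0.064, 0.998, -0.0]
contact_force: [-0.1, 0.5, -0.4]
finger_gap: 0.0119
grip_force: 0.0
```

Run:
```python
from h import *
s=env.state(); print(s['tcp_pos'],s['finger_gap'],s['contact_force'],to(press(-.178,0,.052)))
f=grab('top','t3.png'); f2=grab('side','s3.png')
b=f2['pixels'][150:250,300:410][:,:,::-1]; cv2.imwrite('pics/p3.png',cv2.resize(b,None,fx=6,fy=6,interpolation=cv2.INTER_CUBIC))
```

```text
[0.4644871  0.01037431 0.09137355] 0.011874475533867432 [-0.14522181  0.47575369 -0.39868804] [0.025 0.008 0.656]
```

View pics/p3.png

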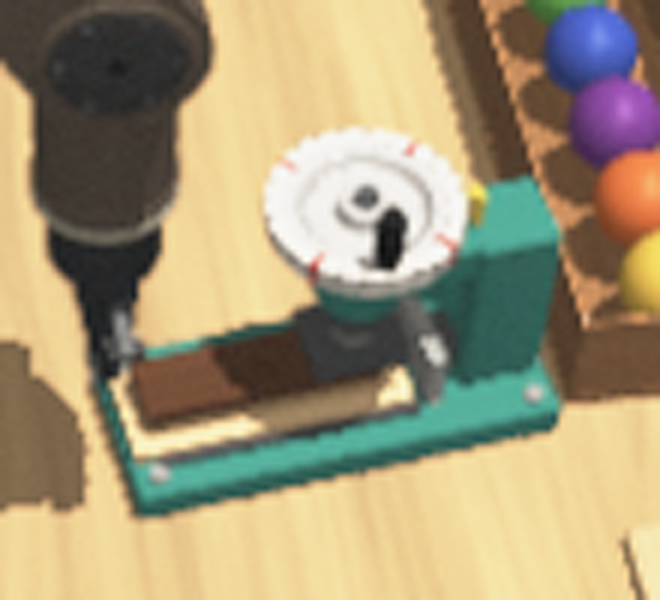

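The side crop shows the bar lying on the bed under the foot, with its near end at about (140,395). It is released, and the shut fingers stand behind it at (115,345). Next I lower the fingers and push.

Request:
step_arm(dr=[[0, 0, 0], [0, 0, 0], [0, 0, 0], [0, 0, 0], [0, 0, 0], [0, 0, 0], [0, 0, 0], [0, 0, 0], [0, 0, 0]], xyz=[[0.06, 0.01, 0.3], [0, 0, 0.35], [0, 0, 0], [-0.1, 0, 0], [-0.1, 0, 0], [-0.1, 0, 0], [-0.1, 0, 0], [-0.1, 0, 0], [0, 0, 0]], claw=[-1, -1, -1, -1, -1, -1, -1, -1, -1])

```text
t: 11.05
tcp_pos: [0.4906, 0.0144, 0.0526]
ee_rot: [0.0, -0.064, 0.998, -0.0]
contact_force: [-0.2, -0.6, 0.8]
finger_gap: 0.0005
grip_force: 0.0
```

Request:
step_arm(dr=[[0, 0, 0], [0, 0, 0], [0, 0, 0]], xyz=[[-0.05, 0, 0], [-0.03, 0, 0], [0, 0, 0]], claw=[-1, -1, -1])

```text
t: 11.42
tcp_pos: [0.4949, 0.0149, 0.0526]
ee_rot: [0.0, -0.064, 0.998, -0.0]
contact_force: [-0.9, -0.2, 0.3]
finger_gap: -0.0003
grip_force: 0.0
```

Run:
```python
from h import *
s=env.state(); print(s['tcp_pos'],s['contact_force'],to(press(-.136,0,.052)))
```

```text
[0.49487525 0.01494586 0.05255093] [-0.92844053 -0.24078571  0.29172141] [-0.163 -0.003  0.009]
```

Request:
step_arm(dr=[[0, 0, 0], [0, 0, 0], [0, 0, 0], [0, 0, 0]], xyz=[[-0.04, 0, 0], [-0.04, 0, 0], [-0.03, 0, 0], [0, 0, 0]], claw=[-1, -1, -1, -1])

```text
t: 11.92
tcp_pos: [0.5015, 0.0158, 0.0526]
ee_rot: [0.0, -0.064, 0.998, -0.0]
contact_force: [-0.7, 0.2, -0.4]
finger_gap: 0.0002
grip_force: 0.0
```

Request:
step_arm(dr=[[0, 0, 0], [0, 0, 0], [0, 0, 0]], xyz=[[-0.02, 0, 0], [-0.01, 0, 0], [0, 0, 0]], claw=[-1, -1, -1])

```text
t: 12.3
tcp_pos: [0.5031, 0.016, 0.0526]
ee_rot: [0.0, -0.064, 0.998, -0.0]
contact_force: [-0.0, 0.3, -0.4]
finger_gap: -0.0001
grip_force: 0.2
```

Request:
step_arm(dr=[[0, 0, 0], [0, 0, 0], [0, 0, 0]], xyz=[[-0.02, 0, 0], [-0.02, 0, 0], [0, 0, 0]], claw=[-1, -1, -1])

```text
t: 12.68
tcp_pos: [0.5057, 0.0163, 0.0526]
ee_rot: [0.0, -0.064, 0.998, -0.0]
contact_force: [-0.1, -0.2, 0.2]
finger_gap: 0.0
grip_force: 0.0
```

Request:
step_arm(dr=[[0, 0, 0], [0, 0, 0], [0, 0, 0]], xyz=[[-0.02, 0, 0], [-0.01, 0, 0], [0, 0, 0]], claw=[-1, -1, -1])

```text
t: 13.05
tcp_pos: [0.5067, 0.0166, 0.0525]
ee_rot: [-0.0, -0.064, 0.998, 0.0]
contact_force: [-5.4, -1.2, 2.3]
finger_gap: -0.0003
grip_force: 2.5
```

Run:
```python
from h import *
s=env.state(); print(s['tcp_pos'],s['contact_force'],to(press(-.136,0,.052)))
f2=grab('side','s4.png')
b=f2['pixels'][150:250,300:410][:,:,::-1]; cv2.imwrite('pics/p4.png',cv2.resize(b,None,fx=6,fy=6,interpolation=cv2.INTER_CUBIC))
```

```text
[0.50668607 0.0165511  0.05248493] [-5.39147034 -1.16543712  2.30574022] [ 0.036 -0.004  0.008]
```

View pics/p4.png

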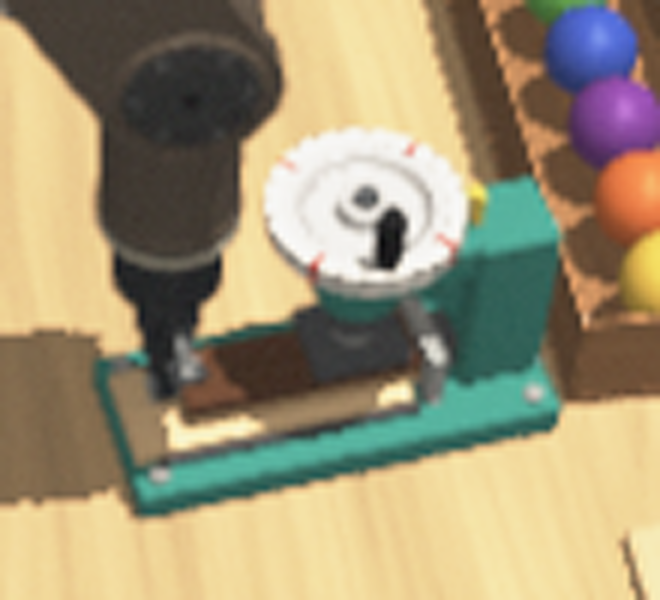

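The crop shows the bar's far end at the stop (430,350) and the fingers at its near end (180,370). The force step of 5 N confirms it is home. I'll give a slightly firmer squaring push, then retract and rise.

Request:
step_arm(dr=[[0, 0, 0], [0, 0, 0], [0, 0, 0]], xyz=[[-0.015, 0, 0], [0, 0, 0], [0, 0, 0]], claw=[-1, -1, -1])

```text
t: 13.48
tcp_pos: [0.5067, 0.0166, 0.0524]
ee_rot: [-0.001, -0.064, 0.998, 0.0]
contact_force: [-8.5, -3.3, 5.0]
finger_gap: -0.0001
grip_force: 4.5
```

Request:
step_arm(dr=[[0, 0, 0], [0, 0, 0], [0, 0, 0], [0, 0, 0], [0, 0, 0], [0, 0, 0], [0, 0, 0], [0, 0, 0]], xyz=[[0.05, 0, 0], [0.4, 0, 0], [0.2, 0, -0.6], [0, 0, -0.9], [0, 0, -0.9], [0, 0, -0.9], [0, 0, -0.9], [0, 0, 0]], claw=[-1, -1, -1, -1, -1, 1, 1, 1])

```text
t: 14.48
tcp_pos: [0.4719, 0.0117, 0.3087]
ee_rot: [0.004, -0.064, 0.998, -0.0]
contact_force: [-0.2, -0.2, -0.5]
finger_gap: 0.0543
grip_force: 0.0
```

Run:
```python
from h import *
s=env.state(); print(s['tcp_pos'],s['contact_force'])
ft=grab('top','t5.png'); fs=grab('side','s5.png')
# bar visible part, side view: dark wood top
for n,f,roi in(('side',fs,(318,195,360,225)),('top',ft,(295,160,345,215))):
    h=cv2.cvtColor(f['pixels'],cv2.COLOR_RGB2HSV);x0,y0,x1,y1=roi
    m=np.zeros(h.shape[:2],np.uint8); m[y0:y1,x0:x1]=((h[...,2]<130)&(h[...,1]>90)&(h[...,0]<18))[y0:y1,x0:x1]
    k=max(cv2.findContours(m,cv2.RETR_EXTERNAL,cv2.CHAIN_APPROX_NONE)[0],key=cv2.contourArea)
    P=onz(f,cv2.convexHull(k).reshape(-1,2),.0655)[:,:2]-O
    c,sn=np.cos(YAW),np.sin(YAW); Q=np.c_[P[:,0]*c+P[:,1]*sn,-P[:,0]*sn+P[:,1]*c]; print(n,cv2.contourArea(k),(Q*1000).round(0).tolist())
```

```text
[0.47194707 0.0116576  0.3087458 ] [-0.24550736 -0.1817155  -0.4500666 ]
side 233.0 [[-38.0, 14.0], [-5.0, -33.0], [-6.0, -38.0], [-20.0, -40.0], [-59.0, -41.0], [-102.0, -40.0], [-127.0, -39.0], [-130.0, -33.0], [-131.0, -6.0], [-129.0, -1.0], [-119.0, 19.0], [-54.0, 18.0]]
top 0.5 [[-172.0, 88.0], [-184.0, 96.0], [-171.0, 94.0]]
```

Run:
```python
from h import *
print(to([.6437,-.0215,.300]))
```

```text
[-2.803 -0.92   0.089]
```

Request:
step_arm(dr=[[0, 0, 0], [0, 0, 0], [0, 0, 0], [0, 0, 0], [0, 0, 0], [0, 0, 0]], xyz=[[-0.5, -0.16, 0], [-0.75, -0.25, 0], [-0.75, -0.25, 0], [-0.5, -0.16, 0], [-0.3, -0.1, 0.09], [0, 0, 0]], claw=[1, 1, 1, 1, 1, 1])

```text
t: 15.32
tcp_pos: [0.6429, -0.0216, 0.2971]
ee_rot: [-0.001, -0.064, 0.998, 0.0]
contact_force: [-0.1, -0.3, 0.6]
finger_gap: 0.0854
grip_force: 0.0
```

Run:
```python
from h import *
print(env.state()['tcp_pos'],to([.6437,-.0215,.228]))
f=grab('side','s6.png'); b=f['pixels'][125:225,310:420][:,:,::-1]; cv2.imwrite('pics/p5.png',cv2.resize(b,None,fx=6,fy=6,interpolation=cv2.INTER_CUBIC))
```

```text
[ 0.64287978 -0.02163576  0.29707497] [-0.017 -0.     1.151]
```

View pics/p5.png

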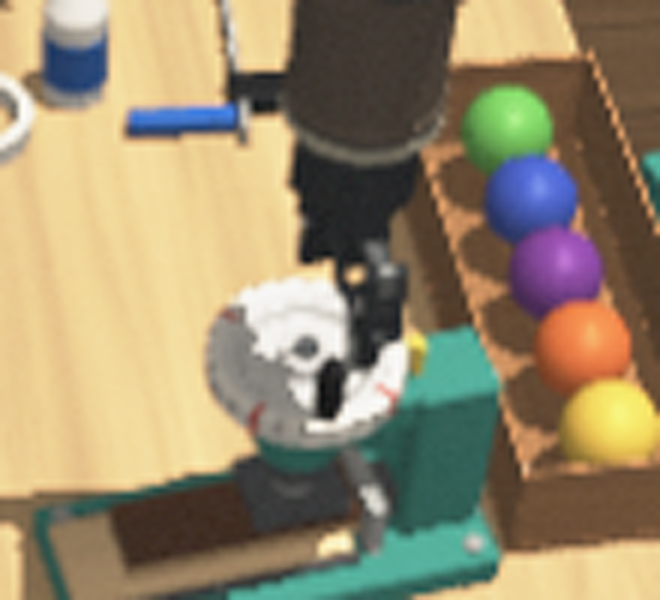

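The crop shows the open fingers at (345,270) and (375,350) straddling above the handle at (330,385). Next I descend and grip.

Request:
step_arm(dr=[[0, 0, 0], [0, 0, 0], [0, 0, 0], [0, 0, 0], [0, 0, 0]], xyz=[[-0.015, 0, 0.35], [0, 0, 0.3], [0, 0, 0.3], [0, 0, 0.2], [0, 0, 0]], claw=[1, 1, 1, 1, 1])

```text
t: 16.0
tcp_pos: [0.6435, -0.0214, 0.2292]
ee_rot: [-0.001, -0.064, 0.998, 0.0]
contact_force: [-0.8, 0.2, 0.2]
finger_gap: 0.0852
grip_force: 0.0
```

Request:
step_arm(dr=[[0, 0, 0], [0, 0, 0], [0, 0, 0], [0, 0, 0], [0, 0, 0], [0, 0, 0], [0, 0, 0]], xyz=[[0, 0, 0], [0, 0, 0], [0, 0, 0], [0, 0, 0], [0, 0, 0], [0, 0, 0], [0, 0, 0]], claw=[-1, -1, -1, -1, -1, -1, -1])

```text
t: 16.88
tcp_pos: [0.6442, -0.0212, 0.2307]
ee_rot: [0.0, -0.064, 0.998, 0.0]
contact_force: [-2.0, 1.8, 6.6]
finger_gap: 0.0196
grip_force: 58.5
```

```bash
cat >> h.py <<'E'
def arc(a0,n,step,r=.054):
    R=Rt(); a=np.radians(a0-step*np.arange(n+1)); P=np.c_[r*np.cos(a),r*np.sin(a),0*a]
    return (np.diff(P,axis=0)@R/.06).round(3)[:,:2]
def tor(a_c=O):
    s=env.state(); p=s['tcp_pos'][:2]-a_c; F=s['contact_force'][:2]; r=np.linalg.norm(p)
    u=p/r; t=np.array([u[1],-u[0]]) # clockwise tangent
    return dict(ang=np.degrees(np.arctan2(p[1],p[0])).round(2),r=r.round(4),Ft=-(F@t).round(2),Fr=(F@u).round(2),Fz=s['contact_force'][2].round(1),t=s['t'])
E
python3 - <<'E'
from h import *
print(tor()); d=arc(-85,54,5)
for i in range(0,54,6): print(-85-5*i,[[float(a),float(b),0] for a,b in d[i:i+6]])
E
```

```text
{'ang': np.float64(-85.11), 'r': np.float64(0.0547), 'Ft': np.float64(-1.88), 'Fr': np.float64(-1.95), 'Fz': np.float64(6.6), 't': 16.875}
-85 [[0.078, 0.007, 0], [0.077, 0.013, 0], [0.076, 0.02, 0], [0.074, 0.027, 0], [0.071, 0.033, 0], [0.068, 0.039, 0]]
-115 [[0.064, 0.045, 0], [0.06, 0.05, 0], [0.056, 0.055, 0], [0.051, 0.06, 0], [0.045, 0.064, 0], [0.039, 0.068, 0]]
-145 [[0.033, 0.071, 0], [0.027, 0.074, 0], [0.021, 0.076, 0], [0.014, 0.077, 0], [0.007, 0.078, 0], [0.0, 0.079, 0]]
-175 [[-0.007, 0.078, 0], [-0.013, 0.077, 0], [-0.02, 0.076, 0], [-0.027, 0.074, 0], [-0.033, 0.071, 0], [-0.039, 0.068, 0]]
-205 [[-0.045, 0.064, 0], [-0.05, 0.06, 0], [-0.055, 0.056, 0], [-0.06, 0.051, 0], [-0.064, 0.045, 0], [-0.068, 0.039, 0]]
-235 [[-0.071, 0.033, 0], [-0.074, 0.027, 0], [-0.076, 0.021, 0], [-0.077, 0.014, 0], [-0.078, 0.007, 0], [-0.079, 0.0, 0]]
-265 [[-0.078, -0.007, 0], [-0.077, -0.013, 0], [-0.076, -0.02, 0], [-0.074, -0.027, 0], [-0.071, -0.033, 0], [-0.068, -0.039, 0]]
-295 [[-0.064, -0.045, 0], [-0.06, -0.05, 0], [-0.056, -0.055, 0], [-0.051, -0.06, 0], [-0.045, -0.064, 0], [-0.039, -0.068, 0]]
-325 [[-0.033, -0.071, 0], [-0.027, -0.074, 0], [-0.021, -0.076, 0], [-0.014, -0.077, 0], [-0.007, -0.078, 0], [-0.0, -0.079, 0]]
```

Request:
step_arm(dr=[[0, 0, 0], [0, 0, 0], [0, 0, 0], [0, 0, 0], [0, 0, 0], [0, 0, 0]], xyz=[[0.078, 0.007, 0], [0.077, 0.013, 0], [0.076, 0.02, 0], [0.074, 0.027, 0], [0.071, 0.033, 0], [0.068, 0.039, 0]], claw=[-1, -1, -1, -1, -1, -1])

```text
t: 17.62
tcp_pos: [0.6181, -0.0162, 0.2308]
ee_rot: [0.002, -0.064, 0.998, 0.0]
contact_force: [9.3, 4.7, -1.9]
finger_gap: 0.0194
grip_force: 58.6
```

```bash
python3 -c "
from h import *
print(tor(),env.state()['contact_force'])"
```

```text
{'ang': np.float64(-113.42), 'r': np.float64(0.054), 'Ft': np.float64(6.72), 'Fr': np.float64(-8.01), 'Fz': np.float64(-1.9), 't': 17.625} [ 9.34449373  4.67884038 -1.85308239]
```

Request:
step_arm(dr=[[0, 0, 0], [0, 0, 0], [0, 0, 0]], xyz=[[0.064, 0.047, 0], [0.06, 0.052, 0], [0.055, 0.057, 0]], claw=[-1, -1, -1])

```text
t: 18.0
tcp_pos: [0.6062, -0.0086, 0.2307]
ee_rot: [0.002, -0.064, 0.998, -0.0]
contact_force: [9.1, 1.7, -2.9]
finger_gap: 0.0193
grip_force: 58.6
```

```bash
python3 -c "
from h import *
print(tor(),env.state()['contact_force'])"
```

```text
{'ang': np.float64(-128.41), 'r': np.float64(0.0535), 'Ft': np.float64(6.08), 'Fr': np.float64(-6.94), 'Fz': np.float64(-2.9), 't': 18.0} [ 9.07475623  1.662356   -2.93725376]
```

Request:
step_arm(dr=[[0, 0, 0], [0, 0, 0], [0, 0, 0]], xyz=[[0.051, 0.061, 0], [0.045, 0.065, 0], [0.039, 0.068, 0]], claw=[-1, -1, -1])

```text
t: 18.38
tcp_pos: [0.5968, 0.0017, 0.2307]
ee_rot: [0.002, -0.064, 0.998, -0.0]
contact_force: [9.0, -1.3, -0.9]
finger_gap: 0.0197
grip_force: 58.6
```

```bash
python3 -c "
from h import *
print(tor(),env.state()['contact_force'])"
```

```text
{'ang': np.float64(-143.48), 'r': np.float64(0.0531), 'Ft': np.float64(6.46), 'Fr': np.float64(-6.47), 'Fz': np.float64(-0.9), 't': 18.375} [ 9.04563705 -1.34111574 -0.89785083]
```

Request:
step_arm(dr=[[0, 0, 0], [0, 0, 0]], xyz=[[0.031, 0.072, 0], [0.026, 0.074, 0]], claw=[-1, -1])

```text
t: 18.62
tcp_pos: [0.5922, 0.0096, 0.2308]
ee_rot: [0.002, -0.064, 0.998, -0.001]
contact_force: [8.6, -6.5, -1.2]
finger_gap: 0.0193
grip_force: 58.6
```

```bash
python3 -c "
from h import *
print(tor(),env.state()['contact_force'])"
```

```text
{'ang': np.float64(-153.42), 'r': np.float64(0.0529), 'Ft': np.float64(9.65), 'Fr': np.float64(-4.83), 'Fz': np.float64(-1.2), 't': 18.625} [ 8.63715986 -6.47183294 -1.24569575]
```

Request:
step_arm(dr=[[0, 0, 0], [0, 0, 0]], xyz=[[0.019, 0.076, 0], [0.013, 0.077, 0]], claw=[-1, -1])

```text
t: 18.88
tcp_pos: [0.589, 0.0181, 0.2307]
ee_rot: [0.002, -0.064, 0.998, -0.001]
contact_force: [8.0, -8.7, -0.1]
finger_gap: 0.0196
grip_force: 58.7
```

```bash
python3 -c "
from h import *
print(tor(),env.state()['contact_force'])"
```

```text
{'ang': np.float64(-163.2), 'r': np.float64(0.0527), 'Ft': np.float64(10.64), 'Fr': np.float64(-5.13), 'Fz': np.float64(-0.1), 't': 18.875} [ 7.99272285 -8.70427954 -0.09091065]
```

Request:
step_arm(dr=[[0, 0, 0], [0, 0, 0]], xyz=[[0.006, 0.078, 0], [-0.001, 0.079, 0]], claw=[-1, -1])

```text
t: 19.12
tcp_pos: [0.5873, 0.0272, 0.2307]
ee_rot: [0.001, -0.064, 0.998, -0.001]
contact_force: [5.2, -9.9, 1.0]
finger_gap: 0.0193
grip_force: 58.9
```

```bash
python3 -c "
from h import *
print(tor(),env.state()['contact_force'])"
```

```text
{'ang': np.float64(-173.32), 'r': np.float64(0.0525), 'Ft': np.float64(10.47), 'Fr': np.float64(-4.06), 'Fz': np.float64(1.0), 't': 19.125} [ 5.24820891 -9.92382528  0.95238245]
```

The bite is clear: the tangential force rose from 6.5 to about 10 N near 62° of turn. The first line passed at 41°, so the target is the line at about 131°. I'll go most of the way and then measure the lines.

Request:
step_arm(dr=[[0, 0, 0], [0, 0, 0], [0, 0, 0], [0, 0, 0], [0, 0, 0], [0, 0, 0], [0, 0, 0]], xyz=[[-0.007, 0.078, 0], [-0.013, 0.077, 0], [-0.02, 0.076, 0], [-0.027, 0.074, 0], [-0.033, 0.071, 0], [-0.039, 0.068, 0], [0, 0, 0]], claw=[-1, -1, -1, -1, -1, -1, -1])

```text
t: 20.0
tcp_pos: [0.5916, 0.0548, 0.2307]
ee_rot: [0.001, -0.064, 0.998, -0.001]
contact_force: [2.4, -8.4, 4.5]
finger_gap: 0.0189
grip_force: 59.2
```

```bash
cat > red.py <<'E'
from h import *
import sys
print(tor(),env.state()['contact_force'])
P0=np.array([(.6442,-.0212),(.6181,-.0162),(.6062,-.0086),(.5968,.0017),(.5922,.0096),(.589,.0181),(.5873,.0272),env.state()['tcp_pos'][:2]])
from scipy.optimize import least_squares
print('fit',least_squares(lambda c:np.hypot(*(P0-c).T)-.054,O).x)
for n in('top','side'):
    f=grab(n,n+sys.argv[1]+'.png'); a=f['pixels'].astype(int); k=((a[...,0]-a[...,1]>45)&(a[...,0]-a[...,2]>45)).astype(np.uint8)
    Cc=np.r_[O,.214]; u=proj(f,[Cc])[0]; 
    yy,xx=np.nonzero(k); 
    W=onz(f,np.c_[xx,yy],.214)[:,:2]; d=np.hypot(*(W-O).T); s=(d>.045)&(d<.075)
    m=np.zeros_like(k); m[yy[s],xx[s]]=1
    N,l,st,_=cv2.connectedComponentsWithStats(m,connectivity=8)
    for i in range(1,N):
        y,x=np.nonzero(l==i); w=(a[y,x,0]-a[y,x,1:].mean(1)); p=np.r_[(x*w).sum(),(y*w).sum()]/w.sum()
        q=onz(f,[p],.214)[0][:2]-O; print(n,len(x),p.round(1),'ang',np.degrees(np.arctan2(q[1],q[0])).round(1),'r',np.hypot(*q).round(4))
E
python3 red.py 7
```

```text
{'ang': np.float64(155.86), 'r': np.float64(0.0525), 'Ft': np.float64(6.67), 'Fr': np.float64(-5.63), 'Fz': np.float64(4.5), 't': 20.0} [ 2.40966424 -8.38714123  4.46047261]
fit [0.64098061 0.03272505]
top 6 [327.2 163.3] ang -158.8 r 0.0604
side 2 [372.6 178. ] ang 20.4 r 0.0579
side 1 [347. 189.] ang -157.2 r 0.0621
side 4 [369.  193.7] ang -68.6 r 0.0636
```

Request:
step_arm(dr=[[0, 0, 0], [0, 0, 0], [0, 0, 0], [0, 0, 0]], xyz=[[-0.045, 0.065, 0], [-0.05, 0.06, 0], [-0.022, 0.023, 0], [0, 0, 0]], claw=[-1, -1, -1, -1])

```text
t: 20.6
tcp_pos: [0.597, 0.0642, 0.2307]
ee_rot: [0.0, -0.064, 0.998, -0.001]
contact_force: [-0.9, -9.3, 6.6]
finger_gap: 0.0195
grip_force: 59.4
```

```bash
sed -i 's/^O=np.array.*; YAW/O=np.array([.6408,.0332]); YAW/' h.py; python3 red.py 8
python3 - <<'E'
from h import *
f=cv2.imread('pics/side8.png'); b=f[165:205,335:395]; cv2.imwrite('pics/p6.png',cv2.resize(b,None,fx=12,fy=12,interpolation=cv2.INTER_CUBIC))
E
```

```text
{'ang': np.float64(144.69), 'r': np.float64(0.0536), 'Ft': np.float64(8.1), 'Fr': np.float64(-4.68), 'Fz': np.float64(6.6), 't': 20.6} [-0.86202774 -9.32058486  6.61066309]
fit [0.64097846 0.03273045]
top 1 [341. 131.] ang -59.6 r 0.0742
top 40 [342.6 139.9] ang -80.8 r 0.0689
top 6 [342.2 152.7] ang -112.3 r 0.0713
top 6 [323.1 164.3] ang -170.7 r 0.0612
side 3 [375. 180.] ang 8.0 r 0.0607
side 1 [345. 187.] ang -168.9 r 0.0658
side 1 [344. 189.] ang -162.3 r 0.0737
side 4 [366.2 195.1] ang -81.4 r 0.0652
```

View pics/p6.png

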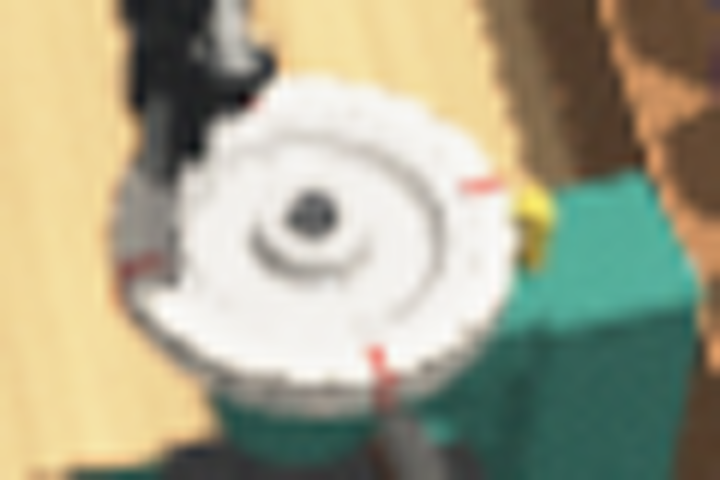

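Run:
```python
from h import *
# pointer direction from yellow pixels, both views, all saved early frames vs. now
for n in('top','side'):
    f=grab(n)
    for nm in (n+'0.png',n+'8.png'):
        a=cv2.imread('pics/'+nm)[:,:,::-1].astype(int); h=cv2.cvtColor(a.astype(np.uint8),cv2.COLOR_RGB2HSV)
        m=(h[...,0]>20)&(h[...,0]<35)&(h[...,1]>170)&(h[...,2]>120); y,x=np.nonzero(m)
        if len(x)==0: continue
        W=onz(f,np.c_[x,y],.203)[:,:2]-O; d=np.hypot(*W.T); s=(d>.055)&(d<.1)&(W[:,0]>.03)
        if s.sum(): q=W[s].mean(0); print(nm,s.sum(),q.round(4),np.degrees(np.arctan2(q[1],q[0])).round(1), np.c_[x,y][s].mean(0))
```

```text
top0.png 9 [0.076 0.011] 8.2 [315.33333333 119.77777778]
```

The last picture shows the red line at (480,185) next to the yellow pointer tip at (525,200). It is about 1.5° short, so I make one small correction.

Request:
step_arm(dr=[[0, 0, 0], [0, 0, 0]], xyz=[[-0.025, 0.025, 0], [0, 0, 0]], claw=[-1, -1])

```text
t: 21.05
tcp_pos: [0.5982, 0.0658, 0.2307]
ee_rot: [0.0, -0.064, 0.998, -0.001]
contact_force: [-1.1, -10.2, 6.1]
finger_gap: 0.0198
grip_force: 59.5
```

```bash
python3 red.py 9
```

```text
{'ang': np.float64(142.61), 'r': np.float64(0.0536), 'Ft': np.float64(8.83), 'Fr': np.float64(-5.31), 'Fz': np.float64(6.1), 't': 21.05} [ -1.14355331 -10.23977911   6.1485866 ]
fit [0.6409807  0.03272853]
top 47 [342.2 139.2] ang -79.0 r 0.0684
top 4 [342.7 151.3] ang -108.6 r 0.0715
top 1 [342. 155.] ang -117.4 r 0.0737
top 7 [322.3 164.9] ang -172.9 r 0.0624
side 1 [356. 173.] ang 97.8 r 0.0563
side 2 [375.6 180. ] ang 7.5 r 0.063
side 1 [344. 189.] ang -162.3 r 0.0737
side 4 [365.8 195.4] ang -83.4 r 0.0665
```

Request:
step_arm(dr=[[0, 0, 0], [0, 0, 0], [0, 0, 0]], xyz=[[0.005, -0.018, 0], [0.004, -0.017, 0], [0, 0, 0]], claw=[-1, -1, -1])

```text
t: 21.52
tcp_pos: [0.5979, 0.0651, 0.2307]
ee_rot: [0.0, -0.064, 0.998, 0.0]
contact_force: [-1.3, 2.6, 6.1]
finger_gap: 0.0196
grip_force: 59.6
```

```bash
python3 red.py 10
```

```text
{'ang': np.float64(143.31), 'r': np.float64(0.0535), 'Ft': np.float64(-1.35), 'Fr': np.float64(2.61), 'Fz': np.float64(6.1), 't': 21.525} [-1.29034168  2.64014317  6.0853888 ]
fit [0.64102223 0.03268206]
top 1 [341. 131.] ang -59.6 r 0.0742
top 42 [342.7 140.2] ang -81.8 r 0.0692
top 3 [342.3 151.3] ang -109.1 r 0.0705
top 9 [322.5 164.4] ang -172.3 r 0.061
side 1 [356. 173.] ang 97.8 r 0.0563
side 2 [375.6 180. ] ang 7.5 r 0.0629
side 1 [344. 189.] ang -162.3 r 0.0737
side 4 [365.8 195.5] ang -83.4 r 0.067
```

Request:
step_arm(dr=[[0, 0, 0], [0, 0, 0], [0, 0, 0], [0, 0, 0], [0, 0, 0], [0, 0, 0], [0, 0, 0], [0, 0, 0], [0, 0, 0], [0, 0, 0]], xyz=[[0, 0, 0], [0, 0, 0], [0, 0, 0], [0, 0, 0], [0, 0, 0], [0, 0, -0.2], [0, 0, -0.5], [0, 0, -0.8], [0, 0, -0.8], [0, 0, 0]], claw=[0, 0.5, 1, 1, 1, 1, 1, 1, 1, 1])

```text
t: 22.88
tcp_pos: [0.5995, 0.0651, 0.3731]
ee_rot: [0.004, -0.064, 0.998, -0.0]
contact_force: [-0.5, -0.9, -0.2]
finger_gap: 0.0852
grip_force: 0.0
```

Request:
step_arm(dr=[[0, 0, 0], [0, 0, 0], [0, 0, 0], [0, 0, 0], [0, 0, 0], [0, 0, 0], [0, 0, 0]], xyz=[[0.3, 0.3, 0], [0.4, 0.7, 0], [0.4, 0.7, 0], [0.4, 0.7, 0], [0, 0.7, 0], [0, 0.5, 0], [0, 0, 0]], claw=[1, 1, 1, 1, 1, 1, 1])

```text
t: 23.75
tcp_pos: [0.4802, 0.2693, 0.368]
ee_rot: [-0.0, -0.065, 0.998, 0.0]
contact_force: [-0.1, 0.3, -0.5]
finger_gap: 0.0853
grip_force: 0.0
```

```bash
python3 red.py 11
python3 - <<'E'
from h import *
a=cv2.cvtColor(cv2.imread('pics/side11.png'),cv2.COLOR_BGR2HSV)
m=(a[...,0]>20)&(a[...,0]<35)&(a[...,1]>120)&(a[...,2]>150)
f=grab('side')
for z in (.203,.198):
    u=proj(f,press(.0675,0,z)); print('proj pointer tip',u)
y,x=np.nonzero(m[170:195,370:390]); print('yellow px',list(zip(x+370,y+170)))
E
```

```text
{'ang': np.float64(124.23), 'r': np.float64(0.2855), 'Ft': np.float64(-0.08), 'Fr': np.float64(0.29), 'Fz': np.float64(-0.5), 't': 23.75} [-0.10140984  0.28658503 -0.47663067]
fit [0.57683634 0.07313706]
top 10 [316. 124.] ang 8.4 r 0.0606
top 52 [340.6 136.2] ang -70.5 r 0.0664
top 13 [296.1 136.8] ang 71.4 r 0.0717
top 4 [294.8 143. ] ang 86.5 r 0.0721
top 1 [294. 147.] ang 95.7 r 0.0747
top 12 [298.3 147.5] ang 98.4 r 0.0625
top 3 [342.3 151.3] ang -109.1 r 0.0704
top 4 [341.  155.5] ang -119.5 r 0.0717
top 11 [322.5 164.3] ang -172.3 r 0.0609
side 3 [355.4 172.1] ang 98.5 r 0.0617
side 2 [375.5 180. ] ang 7.5 r 0.0629
side 2 [344.4 187. ] ang -169.5 r 0.0679
side 1 [347. 186.] ang -171.3 r 0.0565
side 4 [365.8 195.5] ang -83.4 r 0.0668
proj pointer tip [[376.38048793 181.67385441]]
proj pointer tip [[376.25627083 182.511847  ]]
yellow px [(np.int64(379), np.int64(180)), (np.int64(378), np.int64(181)), (np.int64(379), np.int64(181)), (np.int64(378), np.int64(182)), (np.int64(379), np.int64(182)), (np.int64(380), np.int64(182)), (np.int64(379), np.int64(183)), (np.int64(380), np.int64(183)), (np.int64(379), np.int64(184)), (np.int64(379), np.int64(185)), (np.int64(379), np.int64(186))]
```

```bash
python3 -c "
from workcell import env
print(env.sign_off())"
```

```text
the job is handed in; nothing more can be done
None
```

The bar lies flat on the bed, home against the back stop. I felt the foot bite at about 62° of wheel turn and wound on to the next red line, which stands within about 1° of the yellow pointer. I let go of the handle, moved the arm clear and handed the job in at about 24 s; no verdict came back.

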